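# Find the cap that screws onto the canister

### The job

Close the steel canister with the one of the three grey caps in the tray that threads onto its neck: try them on, and screw the one that takes the thread fully home, down to its stop. The two caps that do not fit must end up in the white tray, standing flat on its floor and the right way up, and nothing else on the bench is to be disturbed.

Things in the scene. Friction and masses are not known exactly. Their poses are not given: they have to be found in the camera images.
- cap_a_mid (a point): grey cap, one of three alike outside: round skirt 64 mm across, 27 mm high, open below (bore 55 mm); upright grip bar on top 50 mm long, 14 thick, 22 high (whole cap 49 mm high), 0.09 kg. Inside the skirt two pins or lugs, one below each end of the bar; their undersides are 2 mm above the skirt's lower edge. Point: on the axis, 24.5 mm above that edge. x along the bar, z up. Which one fits is not known
- cap_b_mid (a point): grey cap, one of three alike outside: round skirt 64 mm across, 27 mm high, open below (bore 55 mm); upright grip bar on top 50 mm long, 14 thick, 22 high (whole cap 49 mm high), 0.09 kg. Inside the skirt two pins or lugs, one below each end of the bar; their undersides are 2 mm above the skirt's lower edge. Point: on the axis, 24.5 mm above that edge. x along the bar, z up. Which one fits is not known
- cap_c_mid (a point): grey cap, one of three alike outside: round skirt 64 mm across, 27 mm high, open below (bore 55 mm); upright grip bar on top 50 mm long, 14 thick, 22 high (whole cap 49 mm high), 0.09 kg. Inside the skirt two pins or lugs, one below each end of the bar; their undersides are 2 mm above the skirt's lower edge. Point: on the axis, 24.5 mm above that edge. x along the bar, z up. Which one fits is not known
- neck (a point): foot of the canister's threaded neck: on its axis, on the canister's top; z up. The neck rises 25 mm above it, 49 mm across the threads, from a flange 68 mm across, 6 mm high, where the skirt seats. Gaps in the threads on the +x and -x sides of this frame (56 degrees wide, visible from above) let a cap's pins in: a cap enters with its bar along this x axis, within about 12 degrees, either way round.
- canister: steel canister fixed to the bench, 140 mm across, 110 mm high; origin under its centre. Skirt's lower edge above the canister's top: 12 mm when the right cap has entered; turned clockwise (from above) about 85 degrees to a stop it sinks to 6 mm (home, mid point at 30.5 mm). With the skirt on the threads, off-centre: 25 mm. Wrong caps: one stays on the neck's rim (23 mm); one may enter (12 mm) but jams within 0.5 rad, never sinking
- tray: white plastic tray fixed to the bench, 212 x 212 mm outside, walls 5 mm thick and 22 mm high, floor 5 mm thick. Origin: centre of its underside, on the bench; x and y along its sides. The three caps and a rubber stopper stand in it, one near each corner, caps the right way up
- bottle_1_mid (a point): bystander: clear plastic bottle with yellow cap, 70 mm across, 190 mm high. This point: on its axis, 95 mm above its underside
- bottle_2_mid (a point): bystander: clear plastic bottle with blue cap, 66 mm across, 170 mm high. This point: on its axis, 85 mm above its underside
- beaker_mid (a point): bystander: glass beaker, 72 mm across, 95 mm high. This point: on its axis, 45 mm above its underside
- bowl_mid (a point): bystander: steel bowl, 170 mm across, 70 mm high. This point: on its axis, 35 mm above its underside
- jar_mid (a point): bystander: white jar, 60 mm across, 70 mm high. This point: on its axis, 35 mm above its underside
- bung_mid (a point): bystander: black rubber stopper standing in the tray beside the caps, 40 mm across, 24 mm high. This point: on its axis, 12 mm above its underside
- spatula: bystander: spatula, 200 mm long, lying on the bench beside the tray. Origin: on its underside
There are look-alikes about, which are no part of the job. What is shaped like the part that bears cap_a_mid but red is not meant.

How it is judged:
By the outcome, as a careful person would: the job done as asked, in the order asked, and still so for the second after the job is handed in, with the robot touching nothing.
It also fails if it takes over 72 s, if anything falls off the work surface, if the arm or the gripper's body presses on something with over 40 N, if the wrist force passes 120 N, or if a joint passes its speed limit or range.

### The arm

A 7-joint arm with a two-finger parallel gripper is mounted at the origin on the work surface. World frame = base frame: x ahead of the robot, y to its left, z up, the work surface at z = 0. Lengths are in m, angles in rad, forces in N, time in s.
With the tool pointing down it reaches from about 0.4 to 0.85 m from the base axis. Payload 6.9 kg.
Tool frame: the origin (TCP) lies on the mounting face of the last link; the fingertips stand 173 mm ahead of it and the grasp point (between the pads) lies 155 mm ahead of it (manip.tip_reach is the distance from the TCP to the fingertips, in m); x points along the fingers, y is the direction in which the jaws open and shut, and the axes are right-handed (so a half turn about x gives the same grasp; the last joint's range is limited). The gripper opens to 85 mm and grips with 20 to 120 N. Pads are 22 mm wide; open, the fingers measure 114 mm over their backs; the gripper's body (76 mm by 85 mm) begins 54 mm behind the grasp point. The pads swing forward as they close: fully open they stand 13 mm farther back than shut.
Start: joints at [1.222, 0.507, -0.238, 1.5, 0.126, 1.149, -0.155], TCP at [0.275, -0.561, 0.405] pointing down, gripper open.
Joint ranges: [-3.08, 3.08], [-0.24, 2.05], [-1.43, 1.35], [0, 2.5], [-1.52, 4.66], [0.17, 1.96], [-2.89, 2.89]. Speed limits (rad/s): [2.39, 2.39, 3.14, 3.14, 3.14, 3.14, 3.14].

### API

Orientations are given as a 3x3 rotation matrix whose columns are the frame's x, y, z axes.
In Python, from rig import manip, eyes gives the robot as it stands.
- The arm moves only by the shell command python3 -m creep 'ROWS'. ROWS is a JSON object of lists of equal length, an entry for each row: "jaw": the opening, from 0 (shut) to 1 (fully open); "offset": the shift along the tool's x, y, z in cm, a list of three; "twist": the turn about the tool's x in degrees. A call has 1 to 5 rows; each row is the pose to reach, as a shift and turn from the pose commanded when the call began, along the tool's axes at that moment; what a row does not reach only later rows make up. A row lasts 1/12 s, in which the tool goes at most 41.7 mm and 7.16 degrees, less where a joint would pass 70% of its speed; a pose out of reach is approached as far as the arm can. A call with a gripper value outside its range is refused whole. The fingers move at their own pace and stop on an object; the grip force is fixed at half the most. Time passes only in rows, so rows that repeat a pose let the fingers close. It gives the time, the measured TCP pose, the force and the opening at its end, in the units of the state.
- manip.sense(): the state, without advancing time (a new reading comes with each control period).
- eyes.read_camera(name): name is "scene" or "top" or "wrist"; returns a dict with "img" (400x640x3 uint8, red, green, blue), "fov_y" (degrees; the focal length in pixels is half the picture's height over the tangent of half this angle, whatever the lens; pixels are square), "cx", "cy" (the principal point, pixels), "k1" (the pictures are not rectified: a ray, as slopes to the right and down, at radius r is drawn at 1 + k1 r^2 times it, then the intrinsics apply), "rvec" (rotation vector, rad) and "tvec" (3), from world to camera coordinates, as OpenCV has them; the wrist camera has in their place "tool_from_camera" (4x4, takes a point from camera to tool coordinates, whose origin is the TCP and whose axes are the tool frame's). Camera axes: x right, y down, z forward; pixel columns grow to the right and rows downward; lengths in m; the calibration is good to about 2 mm. A picture is of the moment at which its call begins: read the wrist's pose just before it. There is no depth.
- manip.finish_job(): hands the job in, once; it reports no verdict.
The state is a dict: "time_s": time; "joint_pos": joint angles; "joint_velocities": joint speeds; "joint_torque": joint torques, N m; "position": TCP position; "eef_rot": TCP orientation; "ft_force": force on the tool from outside, world axes, zero at the start; "moment": the same for the moment, N m; "gripper_width": opening from 0.0 (shut) to 1.0 (fully open).
Only numpy, scipy, OpenCV 4.12 (cv2) and the standard library are available. Lean on these libraries where they do the work, as an engineer would, in place of code of your own. Each camera call takes 0.05 s, during which the arm holds its last target.

## Working session

There is one attempt and no reset: what is moved stays moved. The work goes in short steps, Python scripts to look and compute and a shell command to move; the robot and the scene stay as the last step left them, time stands still between calls to the robot, and variables do not carry over. Pictures are saved under pics/ and viewed, and the job is handed in when it is done.

```bash
ls; mkdir -p pics
python3 - <<'E'
from rig import manip, eyes
import cv2,json
s=manip.sense();print(s)
for n in("scene","top","wrist"):
    c=eyes.read_camera(n);cv2.imwrite(f"pics/{n}0.png",c["img"][:,:,::-1]);print(n,{k:v for k,v in c.items() if k!="img"})
print(manip.sense()["time_s"])
E
```

```text
pics
{'time_s': 0.0, 'joint_pos': array([ 1.22151692,  0.50833219, -0.23753014,  1.50113473,  0.12566751,
        1.14892701, -0.15478972]), 'joint_velocities': array([-0.00022488,  0.00011211, -0.00051896, -0.00065924, -0.00045679,
       -0.00063327, -0.00120466]), 'joint_torque': array([-6.34752851e-04, -6.20593572e+01, -2.18602426e+00, -2.49649036e+01,
        1.29536822e-02,  1.21060447e-02,  1.28721891e-05]), 'position': array([ 0.27439354, -0.56132204,  0.40383243]), 'eef_rot': array([[-8.03595989e-04,  4.39280625e-01, -8.98349535e-01],
       [ 1.62792808e-03, -8.98348060e-01, -4.39281360e-01],
       [-9.99998352e-01, -1.81545317e-03,  6.79163616e-06]]), 'ft_force': array([-0.51264706, -0.54730292,  0.56705348]), 'moment': array([ 0.01099288, -0.03714741,  0.06105978]), 'gripper_width': 1.0031461853154346}
scene {'fov_y': 54.93121779652096, 'cx': 318.5021630327687, 'cy': 199.7834540857848, 'k1': -0.05002348312344591, 'rvec': array([ 2.20180186,  0.71857317, -0.31155448]), 'tvec': array([-0.51752796, -0.1367917 ,  1.41328684])}
top {'fov_y': 48.121024206888166, 'cx': 322.9263075513365, 'cy': 195.98279740041124, 'k1': -0.05030755835508155, 'rvec': array([ 2.09470859, -2.14566033,  0.20645162]), 'tvec': array([0.04880967, 0.60862977, 1.57746691])}
wrist {'fov_y': 63.75531381181006, 'cx': 321.52389396307956, 'cy': 200.41121704873416, 'k1': 0.010925764658063991, 'tool_from_camera': array([[ 5.29408026e-04, -3.03380507e-01,  9.52869345e-01,
         3.18476604e-02],
       [ 9.99999481e-01, -6.69021476e-04, -7.68600470e-04,
         3.31825960e-04],
       [ 8.70668456e-04,  9.52869257e-01,  3.03379995e-01,
        -7.70995286e-02],
       [ 0.00000000e+00,  0.00000000e+00,  0.00000000e+00,
         1.00000000e+00]])}
0.15
```

View pics/top0.png

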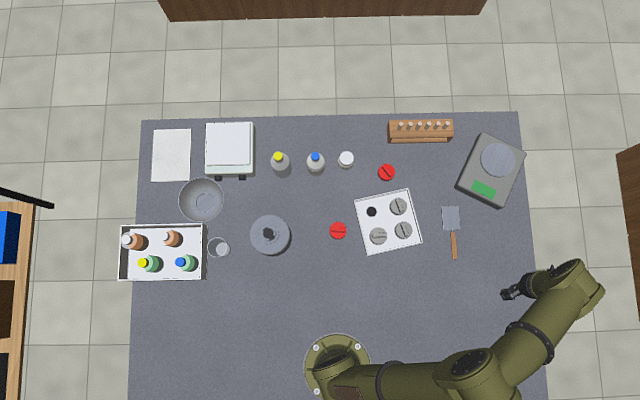

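View pics/scene0.png

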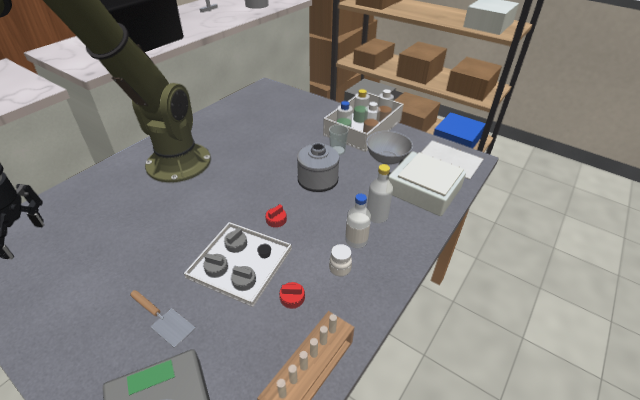

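View pics/wrist0.png

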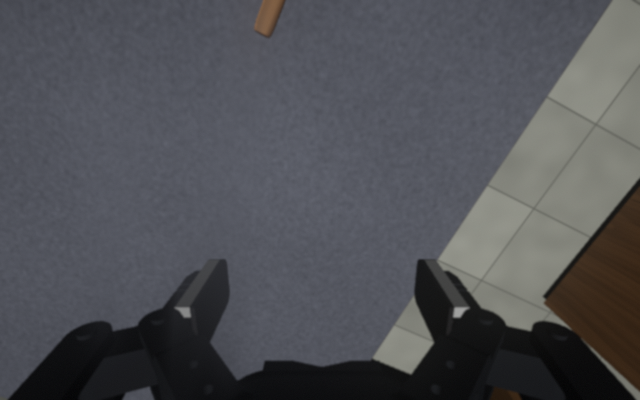

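Top view: the candidates are grey caps at (398,206), (403,230) and (378,236). The red look-alikes at (386,172) and (338,230) are not meant, and the black bung is at (372,211). The canister is at (270,235). Next I'll take a close crop and measure.

```bash
cat > h.py <<'E'
import numpy as np, cv2
from rig import manip, eyes
def cam(n):
    s=manip.sense(); c=eyes.read_camera(n)
    f=200/np.tan(np.radians(c["fov_y"]/2)); c["f"]=f
    if n=="wrist":
        T=np.eye(4);T[:3,:3]=s["eef_rot"];T[:3,3]=s["position"]
        W=T@np.array(c["tool_from_camera"])
        c["R"]=W[:3,:3].T; c["t"]=-W[:3,:3].T@W[:3,3]
    else:
        c["R"]=cv2.Rodrigues(np.array(c["rvec"]))[0]; c["t"]=np.array(c["tvec"])
    c["C"]=-c["R"].T@c["t"]; return c
def pix2z(c,u,v,z):
    x=(u-c["cx"])/c["f"];y=(v-c["cy"])/c["f"]
    rd=np.hypot(x,y);r=rd
    for _ in range(20): r=rd/(1+c["k1"]*r*r)
    k=r/rd if rd>0 else 1
    d=c["R"].T@np.array([x*k,y*k,1]); return c["C"]+d*(z-c["C"][2])/d[2]
def w2p(c,p):
    q=c["R"]@np.array(p)+c["t"];x,y=q[0]/q[2],q[1]/q[2];k=1+c["k1"]*(x*x+y*y)
    return np.array([c["cx"]+c["f"]*x*k,c["cy"]+c["f"]*y*k])
def save(img,name,box=None,s=1):
    if box: img=img[box[1]:box[3],box[0]:box[2]]
    cv2.imwrite(f"pics/{name}.png",cv2.resize(img[:,:,::-1],None,fx=s,fy=s,interpolation=cv2.INTER_CUBIC))
def tool(dw):  # world shift -> tool cm
    return np.round(manip.sense()["eef_rot"].T@np.array(dw)*100,2)
E
python3 - <<'E'
from h import *
c=cam("top")
save(c["img"],"t1",(320,150,440,270),5)
save(c["img"],"t2",(240,205,300,265),9)
d=cam("scene");save(d["img"],"s1",(170,130,350,310),3.3)
for n,p,z in[("c1",(398,205),.054),("c2",(403,229),.054),("c3",(378,235),.054),("bung",(372,211),.03),("can",(269,233),.135),("red1",(386,172),.05),("red2",(338,230),.05)]:
    print(n,pix2z(c,*p,z))
E
```

```text
c1 [ 0.57040617 -0.23934277  0.054     ]
c2 [ 0.48190128 -0.25260231  0.054     ]
c3 [ 0.46245132 -0.1610037   0.054     ]
bung [ 0.5543637  -0.14594624  0.03      ]
can [0.46991432 0.2223907  0.135     ]
red1 [ 0.69651913 -0.20236435  0.05      ]
red2 [ 0.48458894 -0.01742832  0.05      ]
```

View pics/t1.png

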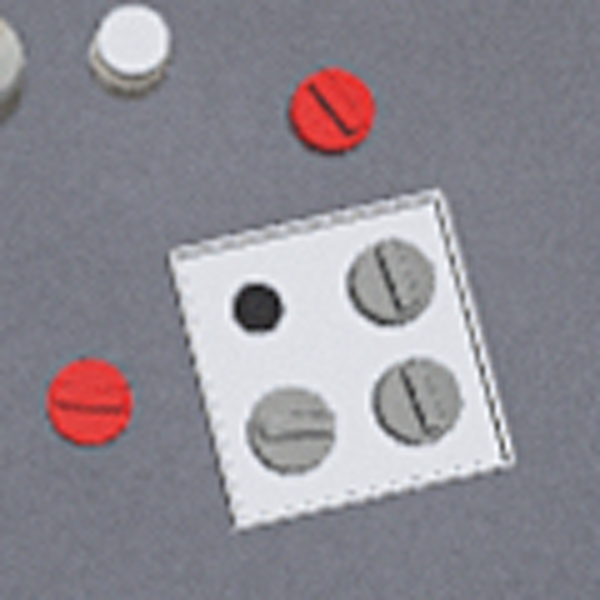

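View pics/t2.png

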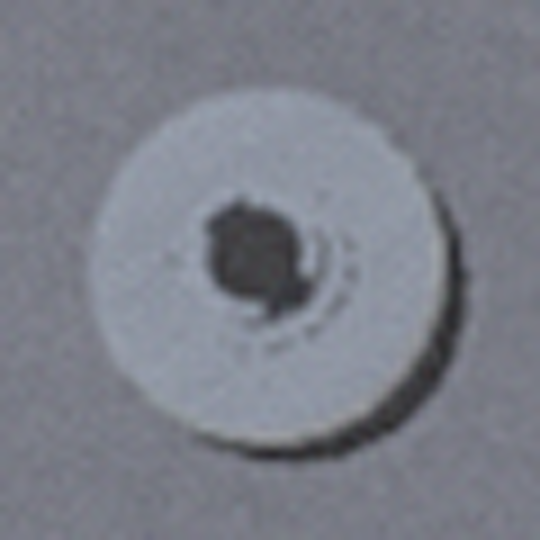

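View pics/s1.png

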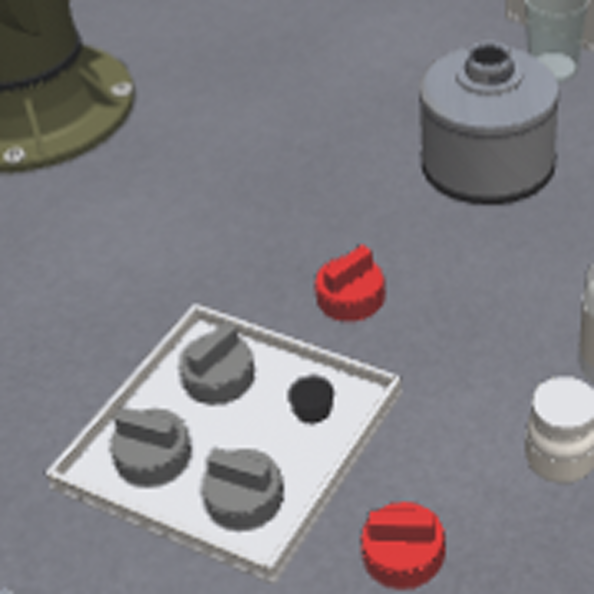

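The crop confirms three grey caps in the tray and shows the red ones outside it. Now I'll move above the tray for a close look.

```bash
python3 -c "
from h import *
print(manip.tip_reach, tool([.45-.274,-.22+.561,0]))"
python3 -m creep '{"jaw":[0.5,0.5,0.5,0.5,0.5],"offset":[[0,-4,-3],[0,-8,-5],[0,-12,-8],[0,-15,-10],[0,-18,-14]],"twist":[0,0,0,0,0]}'
```

```text
0.1734 [ 2.000e-02 -2.290e+01 -3.079e+01]
time_s: 0.67
position: [0.3112, -0.3562, 0.4046]
eef_rot: [[-0.001, 0.437, -0.899], [0.0, -0.899, -0.437], [-1.0, -0.001, 0.001]]
ft_force: [1.1, 0.4, 0.1]
gripper_width: 0.501
```

```bash
python3 -m creep '{"jaw":[0.5,0.5,0.5,0.5,0.5],"offset":[[0,-1,-4],[0,-2,-8],[0,-3,-12],[0,-5,-16],[0,-5,-17]],"twist":[0,0,0,0,0]}'
python3 - <<'E'
from h import *
print(manip.sense()["joint_pos"].round(2))
c=cam("wrist");save(c["img"],"w1")
E
```

```text
time_s: 1.08
position: [0.447, -0.2325, 0.4051]
eef_rot: [[0.003, 0.446, -0.895], [0.003, -0.895, -0.446], [-1.0, -0.001, -0.004]]
ft_force: [0.5, 0.8, 0.9]
gripper_width: 0.504
[ 0.7   0.33 -0.36  1.81  0.13  1.02 -0.82]
```

View pics/w1.png

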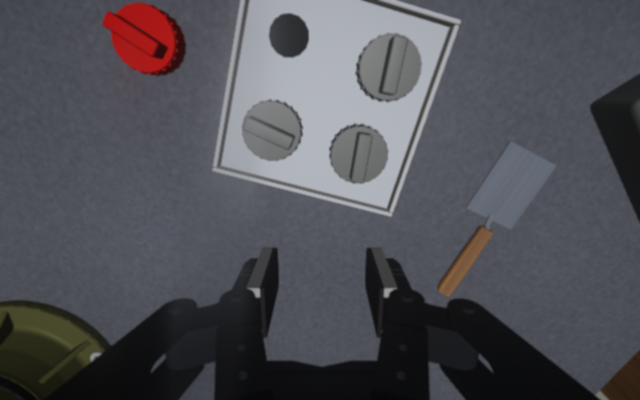

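Run:
```python
from h import *
c=cam("wrist");save(c["img"],"w2",(210,0,470,220),3)
```

```text
(no output)
```

View pics/w2.png

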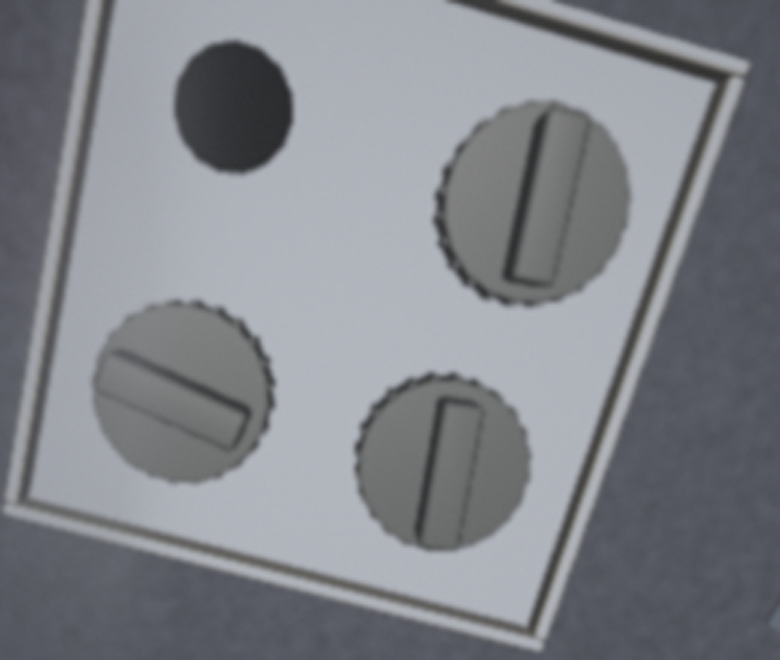

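Run:
```python
from h import *
c=cam("wrist")
P=lambda u,v,z:pix2z(c,210+u/3,v/3,z)
for n,a,b in[("c1",(571,115),(534,281)),("c2",(463,402),(442,547)),("c3",(105,370),(237,427))]:
    a=P(*a,.054);b=P(*b,.054);d=b-a;print(n,(a+b)/2,np.linalg.norm(d),np.degrees(np.arctan2(d[1],d[0])))
# skirt top circles z .032
for n,a in[("c1",(535,203)),("c2",(444,466)),("c3",(183,393))]:print(n,P(*a,.032))
q=[P(*a,.022) for a in[(8,508),(540,642),(745,68)]];print(q, (q[0]+q[2])/2)
```

```text
c1 [ 0.56923294 -0.24878498  0.054     ] 0.04752465819890042 -163.34380971666604
c2 [ 0.48093914 -0.26206385  0.054     ] 0.048890591673881365 -159.72069912355627
c3 [ 0.46269614 -0.16822758  0.054     ] 0.04571281422984439 -87.05784320255889
c1 [ 0.5697514  -0.24748455  0.032     ]
c2 [ 0.4804943  -0.26186385  0.032     ]
c3 [ 0.46265709 -0.16867325  0.032     ]
[array([ 0.39402771, -0.12651206,  0.022     ]), array([ 0.4357668 , -0.32931419,  0.022     ]), array([ 0.63627995, -0.28940425,  0.022     ])] [ 0.51515383 -0.20795816  0.022     ]
```

Run:
```python
from h import *
s=manip.sense();print(s["position"],s["joint_velocities"].round(3))
t=cam("top");d=cam("scene")
pts=[(.5692,-.2488,.054),(.4809,-.262,.054),(.4627,-.1682,.054),(.394,-.1265,.022),(.4358,-.3293,.022),(.6363,-.2894,.022)]
for n,c,b,s in(("pt",t,(320,150,440,270),5),("ps",d,(170,200,310,310),5)):
    im=c["img"].copy();im=im[b[1]:b[3],b[0]:b[2]];im=cv2.resize(im,None,fx=s,fy=s,interpolation=cv2.INTER_CUBIC)
    for p in pts:
        u=(w2p(c,p)-np.array(b[:2])+.5)*s;cv2.drawMarker(im,tuple(int(x) for x in u),(0,255,0),0,14,1)
    save(im,n)
```

```text
[ 0.44417595 -0.23770185  0.40454647] [ 0.042 -0.009  0.04   0.017  0.007  0.002  0.015]
```

View pics/pt.png

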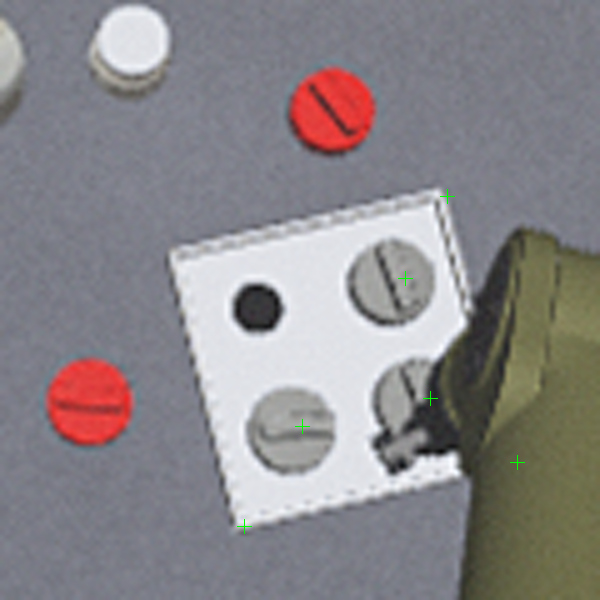

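View pics/ps.png

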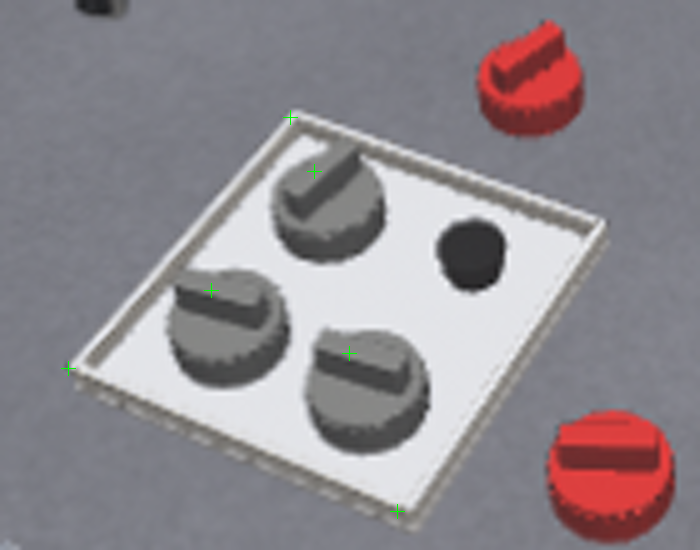

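Run:
```python
from h import *
s=manip.sense();print(s["position"],abs(s["joint_velocities"]).max())
c=cam("wrist");save(c["img"],"w3",(210,0,470,220),3)
s=manip.sense();print(s["position"],abs(s["joint_velocities"]).max())
import pickle;c["img"]=None;pickle.dump(c,open("w3.pkl","wb"))
```

```text
[ 0.44269658 -0.23959743  0.40449592] 0.0160569621802379
[ 0.4424878  -0.23990514  0.40452329] 0.007334997464571175
```

View pics/w3.png

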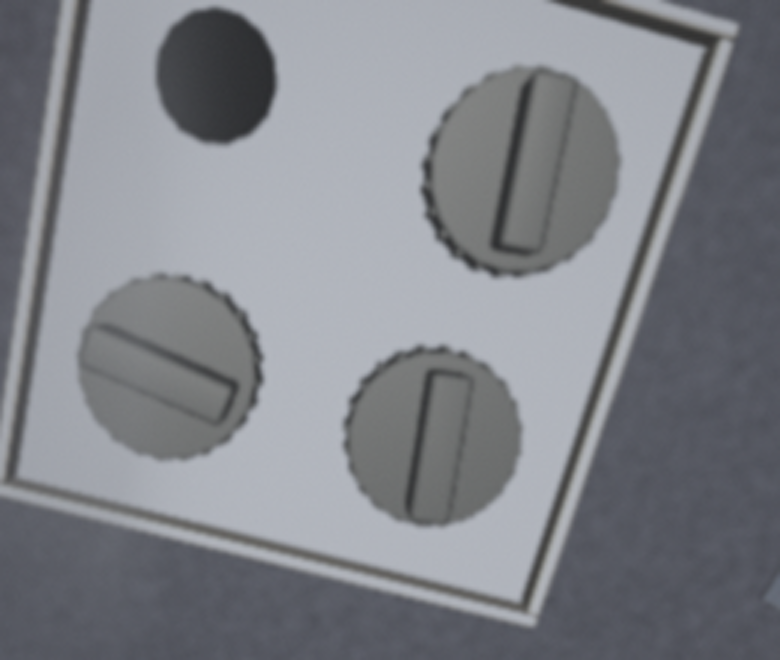

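Run:
```python
from h import *
import pickle
c=pickle.load(open("w3.pkl","rb"))
P=lambda u,v,z:pix2z(c,210+u/3,v/3,z)
for n,a,b in[("c1",(557,76),(522,248)),("c2",(450,373),(430,522)),("c3",(92,346),(225,402))]:
    a=P(*a,.054);b=P(*b,.054);d=b-a;print(n,(a+b)/2,np.linalg.norm(d),np.degrees(np.arctan2(d[1],d[0])))
for n,a in[("c1",(524,170)),("c2",(436,436)),("c3",(170,366))]:print(n,P(*a,.032))
q=[P(*a,.022) for a in[(0,487),(532,624),(738,32)]];print(q, (q[0]+q[2])/2)
t=cam("top");d=cam("scene")
for p in q: print(w2p(t,p),w2p(d,p))
```

```text
c1 [ 0.57209011 -0.24546414  0.054     ] 0.04796631116382715 -162.9458928571278
c2 [ 0.48295614 -0.25870204  0.054     ] 0.04931925331155906 -159.83128125849026
c3 [ 0.46476995 -0.16611324  0.054     ] 0.04535778607020815 -86.84245294577268
c1 [ 0.57263618 -0.24465111  0.032     ]
c2 [ 0.48448781 -0.25896836  0.032     ]
c3 [ 0.46569627 -0.16564024  0.032     ]
[array([ 0.39712584, -0.12525482,  0.022     ]), array([ 0.4361506 , -0.32717736,  0.022     ]), array([ 0.63923007, -0.28739103,  0.022     ])] [ 0.51817796 -0.20632292  0.022     ]
[368.0032736  254.02121895] [228.68421601 223.2065397 ]
[422.39691702 241.91157406] [183.9323898  272.83055605]
[408.32987921 188.11309697] [250.40714115 301.83132504]
```

```bash
python3 -m creep '{"jaw":[0.5,0.5,0.5,0.5,0.5],"offset":[[0,1.5,-3],[1,3,-6],[2,5,-9],[3,6.2,-11.4],[4,6.2,-11.4]],"twist":[-7,-14,-21,-28,-35]}'
python3 -m creep '{"jaw":[0.5,0.5,0.5,0.5,0.5],"offset":[[0,0,0],[1,0,0],[2,0,0],[3,0,0],[4,0,0]],"twist":[-7,-14,-21,-28,-35]}'
python3 -m creep '{"jaw":[0.5,0.5,0.5,0.5,0.5],"offset":[[0,0,0],[0,0,0],[0,0,0],[0,0,0],[0,0,0]],"twist":[-7,-14,-21,-28,-35]}'
python3 -m creep '{"jaw":[0.5,0.5,0.5,0.5,0.5],"offset":[[0,0,0],[0,0,0],[0,0,0],[0,0,0],[0,0,0]],"twist":[-7,-14,-21,-28,-35]}'
python3 -m creep '{"jaw":[0.5,0.5,0.5,0.5,0.5],"offset":[[0,0,0],[0,0,0],[0,0,0],[0,0,0],[0,0,0]],"twist":[-7,-14,-21,-28,-30]}'
cat >> h.py <<'E'
def st():
    s=manip.sense();R=s["eef_rot"];print(round(s["time_s"],2),s["position"].round(4),"yaw",np.degrees(np.arctan2(R[1,1],R[0,1])).round(1),"x",R[:,0].round(3),"f",s["ft_force"].round(1),"m",s["moment"].round(2),"w",round(s["gripper_width"],3),"j7",round(s["joint_pos"][6],2));return s
def to(x,y,z,yaw):
    s=st();print("tool cm",tool(np.array([x,y,z])-s["position"]),"twist",round((np.degrees(np.arctan2(s["eef_rot"][1,1],s["eef_rot"][0,1]))-yaw+180)%360-180,1))
E
python3 -c "
from h import *
to(.572,-.245,.25,107)"
```

```text
time_s: 1.9
position: [0.5768, -0.2446, 0.3636]
eef_rot: [[0.003, 0.878, -0.479], [0.001, -0.479, -0.878], [-1.0, 0.002, -0.003]]
ft_force: [0.4, 0.9, 0.5]
gripper_width: 0.498
time_s: 2.32
position: [0.5725, -0.2456, 0.3242]
eef_rot: [[-0.0, 0.994, 0.109], [-0.0, 0.109, -0.994], [-1.0, -0.0, 0.0]]
ft_force: [-1.1, 0.1, -0.5]
gripper_width: 0.5
time_s: 2.73
position: [0.5725, -0.2457, 0.3246]
eef_rot: [[-0.001, 0.752, 0.66], [-0.0, 0.66, -0.752], [-1.0, -0.001, 0.0]]
ft_force: [-0.0, -0.7, -0.4]
gripper_width: 0.501
time_s: 3.15
position: [0.5724, -0.2457, 0.3245]
eef_rot: [[-0.001, 0.237, 0.971], [-0.001, 0.971, -0.237], [-1.0, -0.001, -0.0]]
ft_force: [0.5, 0.5, 0.6]
gripper_width: 0.498
time_s: 3.57
position: [0.5724, -0.2459, 0.3242]
eef_rot: [[-0.001, -0.281, 0.96], [-0.0, 0.96, 0.281], [-1.0, 0.0, -0.001]]
ft_force: [0.8, -0.4, -0.8]
gripper_width: 0.501
3.57 [ 0.5724 -0.2459  0.3242] yaw 106.3 x [-0.001 -0.    -1.   ] f [ 0.8 -0.4 -0.8] m [-0.    0.04 -0.06] w 0.501 j7 1.56
tool cm [ 7.42  0.1  -0.01] twist -0.7
```

Run:
```python
from h import *
c=cam("wrist")
im=c["img"].copy()
save(im,"w4")
for p in[(.572,-.245,.054),(.4837,-.2588,.054),(.465,-.166,.054)]:print(w2p(c,p))
```

```text
[323.21528898 203.28735716]
[339.95103711  82.18432908]
[474.1599885   94.15480339]
```

View pics/w4.png

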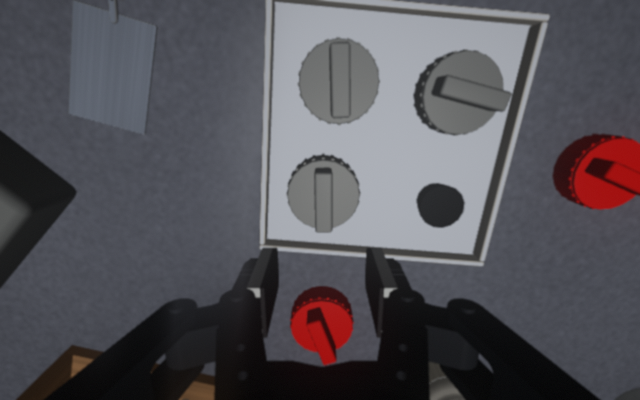

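```bash
python3 -m creep '{"jaw":[0.5,0.5,0.5,0.5,0.5],"offset":[[3,0,0],[6,0,0],[9,0,0],[11,0,0],[11.5,0,0]],"twist":[0,0,0,0,0]}'
python3 -m creep '{"jaw":[0,0,0,0,0],"offset":[[0,0,0],[0,0,0],[0,0,0],[0,0,0],[0,0,0]],"twist":[0,0,0,0,0]}'
python3 -c "
from h import *
st()"
```

```text
time_s: 4.03
position: [0.5713, -0.2456, 0.2059]
eef_rot: [[-0.006, -0.274, 0.962], [0.001, 0.962, 0.274], [-1.0, 0.002, -0.005]]
ft_force: [-0.4, -0.4, 0.5]
gripper_width: 0.499
time_s: 4.45
position: [0.5736, -0.2443, 0.2112]
eef_rot: [[0.002, -0.276, 0.961], [-0.001, 0.961, 0.276], [-1.0, -0.002, 0.002]]
ft_force: [-0.8, -1.5, 4.6]
gripper_width: 0.146
4.45 [ 0.5736 -0.2443  0.2112] yaw 106.0 x [ 0.002 -0.001 -1.   ] f [-0.8 -1.5  4.6] m [-0.01  0.15 -0.01] w 0.146 j7 1.45
```

```bash
python3 -m creep '{"jaw":[0,0,0,0,0],"offset":[[-2.5,0,0],[-6,0,0],[-10,1,0],[-13,3.5,1],[-16,6.5,2]],"twist":[0,0,0,0,0]}'
python3 -m creep '{"jaw":[0,0,0,0,0],"offset":[[-2,3.5,0],[-4,7,0],[-5,11,0],[-5,15,2],[-5,19,3]],"twist":[0,0,0,0,-4]}'
python3 -m creep '{"jaw":[0,0,0,0,0],"offset":[[0,4,1],[0,8,2],[0,12,3],[0,16,4],[0,19,5]],"twist":[-4,-8,-12,-15,-17]}'
python3 -c "
from h import *
to(.534,.27,.42,127)"
```

```text
time_s: 4.87
position: [0.5742, -0.1785, 0.3707]
eef_rot: [[0.001, -0.273, 0.962], [-0.001, 0.962, 0.273], [-1.0, -0.001, 0.001]]
ft_force: [0.9, 0.4, -0.3]
gripper_width: 0.146
time_s: 5.28
position: [0.5506, 0.0121, 0.4201]
eef_rot: [[0.004, -0.34, 0.94], [-0.001, 0.94, 0.34], [-1.0, -0.002, 0.003]]
ft_force: [1.7, 1.1, -1.0]
gripper_width: 0.147
time_s: 5.7
position: [0.5307, 0.2099, 0.4194]
eef_rot: [[0.001, -0.607, 0.795], [0.001, 0.795, 0.607], [-1.0, 0.0, 0.001]]
ft_force: [0.4, 0.2, -1.0]
gripper_width: 0.144
5.7 [0.5307 0.2099 0.4194] yaw 127.4 x [ 0.001  0.001 -1.   ] f [ 0.4  0.2 -1. ] m [ 0.02 -0.04 -0.06] w 0.144 j7 1.2
tool cm [-0.06  4.58  3.91] twist 0.4
```

```bash
python3 -m creep '{"jaw":[0,0,0,0,0],"offset":[[0,2.5,2],[0,4.6,3.9],[0,4.6,3.9],[0,4.6,3.9],[0,4.6,3.9]],"twist":[0,0,0,0,0]}'
python3 - <<'E'
from h import *
c=cam("wrist"); st()
c=cam("wrist"); st(); save(c["img"],"w5")
import pickle;pickle.dump(c,open("w5.pkl","wb"))
E
```

```text
time_s: 6.12
position: [0.5358, 0.2662, 0.4185]
eef_rot: [[0.0, -0.603, 0.798], [-0.001, 0.798, 0.603], [-1.0, -0.001, -0.0]]
ft_force: [0.1, 0.4, -0.2]
gripper_width: 0.145
6.17 [0.5361 0.2655 0.4184] yaw 127.0 x [ 0.    -0.001 -1.   ] f [-0.2  0.1 -1.8] m [ 0.01 -0.02  0.  ] w 0.143 j7 1.13
6.22 [0.5363 0.2651 0.4184] yaw 126.9 x [ 0.    -0.001 -1.   ] f [-0.1  0.1 -0.8] m [-0.03  0.01 -0.02] w 0.148 j7 1.13
```

View pics/w5.png

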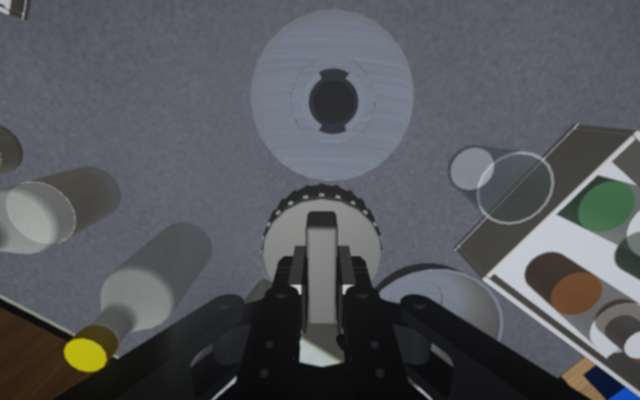

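Run:
```python
import pickle
from h import *
c=pickle.load(open("w5.pkl","rb"));save(c["img"],"w5c",(270,40,400,160),6)
```

```text
(no output)
```

View pics/w5c.png

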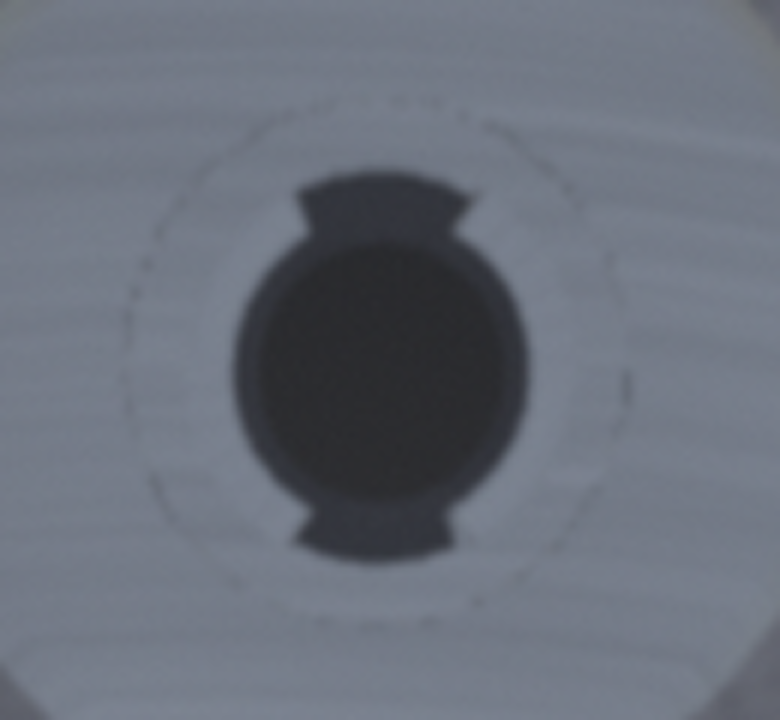

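Run:
```python
import pickle
from h import *
c=pickle.load(open("w5.pkl","rb"))
P=lambda u,v,z:pix2z(c,270+u/6,40+v/6,z)
print("bore",P(381,367,.135),"flange",P(377,361,.116))
for z in(.135,.116):
    a,b=P(385,192,z),P(374,546,z);d=b-a;print((a+b)/2,np.linalg.norm(d),np.degrees(np.arctan2(d[1],d[0])))
# cap held: pixel of bar ends? cap skirt top at z
t=cam("top");save(t["img"],"t3",(240,180,340,265),7)
print(w2p(t,P(381,367,.135)))
```

```text
bore [0.47026488 0.22654167 0.135     ] flange [0.4697039  0.22627279 0.116     ]
[0.4710329  0.22687277 0.135     ] 0.04208200454434262 35.714757191557936
[0.47081497 0.22752346 0.116     ] 0.045260232258677265 35.71475719155788
[267.79119215 232.92594045]
```

View pics/t3.png

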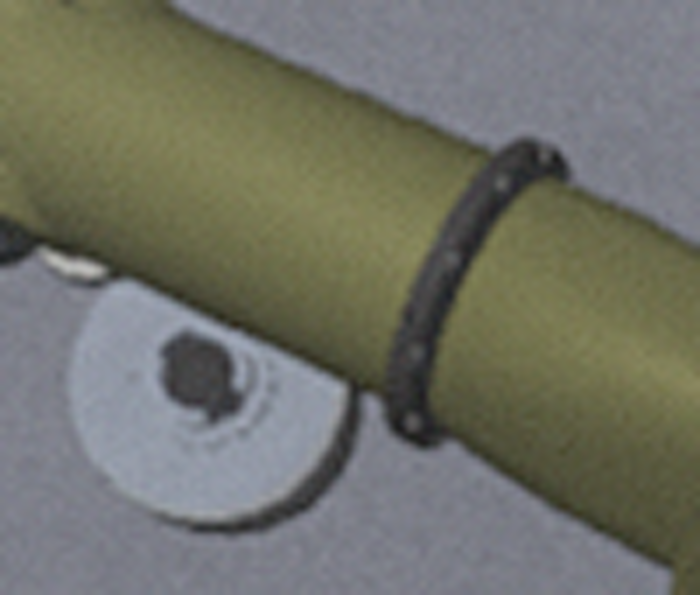

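Run:
```python
import pickle
from h import *
c=pickle.load(open("w5.pkl","rb"))
save(c["img"],"w5d",(240,170,400,300),5)
s=manip.sense()
T=s["eef_rot"];p=s["position"]
im=c["img"].copy()
for off in(-.002,0,.002):
    pts=[w2p(c,p+T[:,0]*(.206-.027)+T[:,2]*off+.032*(T[:,1]*np.cos(a)+T[:,2]*np.sin(a))) for a in np.linspace(np.pi*.9,np.pi*2.1,40)]
    pts=(np.array(pts)-[240,170]+.5)*5
    print(off,pts[20],pts[0],pts[-1])
```

```text
-0.002 [424.49662159 127.93627586] [113.7795571  516.11495825] [703.01915542 516.04600358]
0 [424.43870098 147.91924459] [114.83863041 533.20927598] [701.96989558 533.13831558]
0.002 [424.38128134 167.74582954] [115.88943492 550.18265606] [700.92882501 550.10972035]
```

View pics/w5d.png

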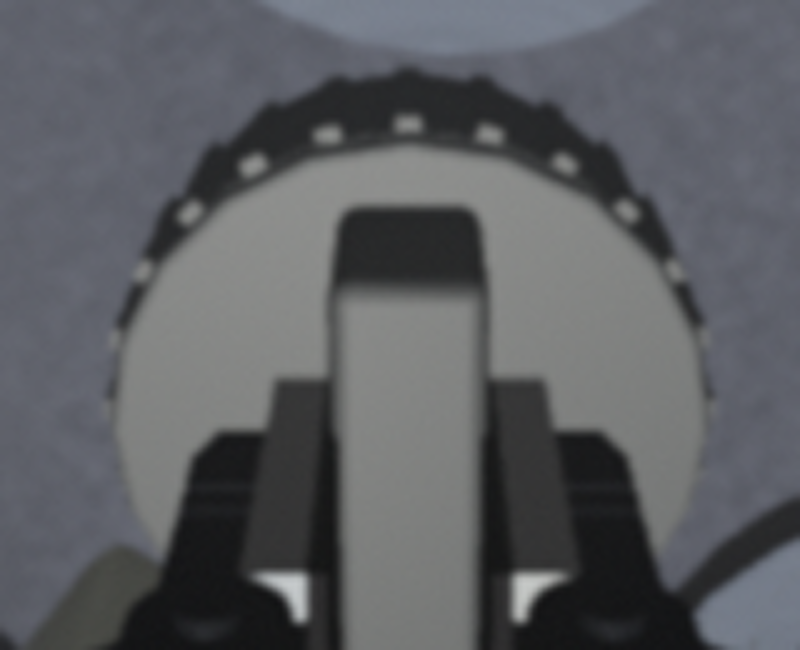

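```bash
python3 -c "
from h import *
to(.4714,.2271,.36,125.7)"
```

```text
6.27 [0.5364 0.2651 0.4184] yaw 126.9 x [ 0.    -0.001 -1.   ] f [-1.   0.1 -0.7] m [-0.03  0.04 -0.03] w 0.146 j7 1.13
tool cm [ 5.84  0.87 -7.47] twist 1.2
```

```bash
python3 -m creep '{"jaw":[0,0,0,0,0],"offset":[[0,0.3,-3],[1,0.6,-6],[3,0.9,-7.5],[5,0.9,-7.5],[5.8,0.9,-7.5]],"twist":[1,1,1,1,1]}'
python3 -m creep '{"jaw":[0,0,0,0,0],"offset":[[0,0,0],[0,0,0],[0,0,0],[0,0,0],[0,0,0]],"twist":[0,0,0,0,0]}'
python3 -c "
from h import *
to(.4714,.2271,.36,125.7)"
```

```text
time_s: 6.68
position: [0.4702, 0.2261, 0.3587]
eef_rot: [[-0.001, -0.587, 0.81], [-0.003, 0.81, 0.587], [-1.0, -0.002, -0.003]]
ft_force: [-0.1, -0.6, -1.1]
gripper_width: 0.149
time_s: 7.1
position: [0.4709, 0.229, 0.3611]
eef_rot: [[0.001, -0.589, 0.808], [0.001, 0.808, 0.589], [-1.0, 0.0, 0.001]]
ft_force: [0.1, 0.0, -1.5]
gripper_width: 0.143
7.1 [0.4709 0.229  0.3611] yaw 126.1 x [ 0.001  0.001 -1.   ] f [ 0.1  0.  -1.5] m [-0.01 -0.   -0.02] w 0.143 j7 1.03
tool cm [ 0.11 -0.18 -0.07] twist 0.4
```

```bash
python3 -m creep '{"jaw":[0,0,0,0,0],"offset":[[0.5,-0.15,-0.05],[1.2,-0.15,-0.05],[1.7,-0.15,-0.05],[2.0,-0.15,-0.05],[2.2,-0.15,-0.05]],"twist":[0,0,0,0,0]}'
python3 -m creep '{"jaw":[0,0,0,0,0],"offset":[[0.2,0,0],[0.4,0,0],[0.6,0,0],[0.8,0,0],[1.0,0,0]],"twist":[0,0,0,0,0]}'
python3 -c "
from h import *
st()"
```

```text
time_s: 7.52
position: [0.471, 0.227, 0.3386]
eef_rot: [[-0.0, -0.589, 0.808], [-0.001, 0.808, 0.589], [-1.0, -0.001, -0.001]]
ft_force: [-4.9, -6.8, 27.1]
gripper_width: 0.144
time_s: 7.93
position: [0.471, 0.2292, 0.3363]
eef_rot: [[0.01, -0.588, 0.809], [-0.0, 0.809, 0.588], [-1.0, -0.006, 0.008]]
ft_force: [-19.9, -23.5, 103.9]
gripper_width: 0.147
7.93 [0.471  0.2292 0.3363] yaw 126.0 x [ 0.01 -0.   -1.  ] f [-19.9 -23.5 103.9] m [-5.33  3.97 -0.31] w 0.147 j7 0.99
```

```bash
python3 -m creep '{"jaw":[0,0,0],"offset":[[-0.7,0,0],[-1.1,0,0],[-1.1,0,0]],"twist":[0,0,0]}'
python3 -c "
from h import *
st();c=cam('wrist');save(c['img'],'w6');st()"
```

```text
time_s: 8.18
position: [0.4711, 0.2273, 0.3401]
eef_rot: [[0.001, -0.589, 0.808], [0.0, 0.808, 0.589], [-1.0, -0.0, 0.001]]
ft_force: [-0.7, 1.0, -0.6]
gripper_width: 0.151
8.18 [0.4711 0.2273 0.3401] yaw 126.1 x [ 0.001  0.    -1.   ] f [-0.7  1.  -0.6] m [0.04 0.01 0.01] w 0.151 j7 1.0
8.23 [0.4711 0.227  0.3392] yaw 126.1 x [ 0.  0. -1.] f [-0.9  0.5 -0.4] m [ 0.04 -0.   -0.02] w 0.145 j7 1.0
```

View pics/w6.png

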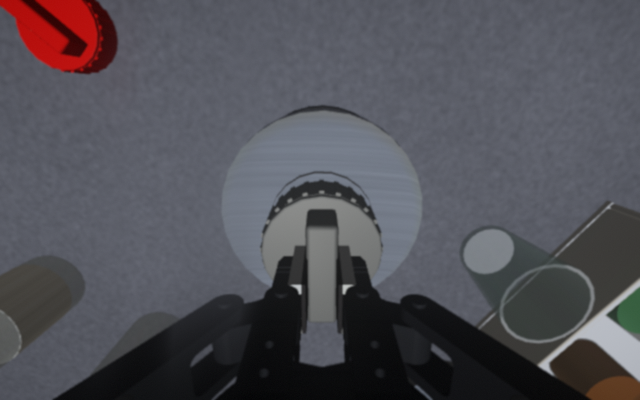

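Run:
```python
from h import *
c=cam('wrist');s=st()
save(c["img"],"w7",(210,95,430,295),3.5)
a=pix2z(c,322,110,.11);R=s["eef_rot"];n=np.array([.4703,.2265,.11])
print("canister front edge -> centre",(a+R[:,2]*.07), "tool rel tcp",R.T@(a+R[:,2]*.07-s["position"]))
f=pix2z(c,322,172,.116);print("flange",R.T@(f+R[:,2]*.034-s["position"]))
f=pix2z(c,322,193,s["position"][2]-.206+.027);print("cap",R.T@(f+R[:,2]*.032-s["position"]))
```

```text
8.28 [0.4711 0.2269 0.3388] yaw 126.0 x [-0.001 -0.    -1.   ] f [ 0.1  1.4 -1.5] m [ 0.16 -0.08  0.02] w 0.146 j7 1.0
canister front edge -> centre [0.46994943 0.22630208 0.10995891] tool rel tcp [ 2.28831717e-01  1.79553364e-04 -1.14145624e-03]
flange [ 2.22810563e-01  1.58366434e-04 -1.11754305e-03]
cap [ 1.79020417e-01  8.69372154e-05 -2.67887168e-03]
```

View pics/w7.png

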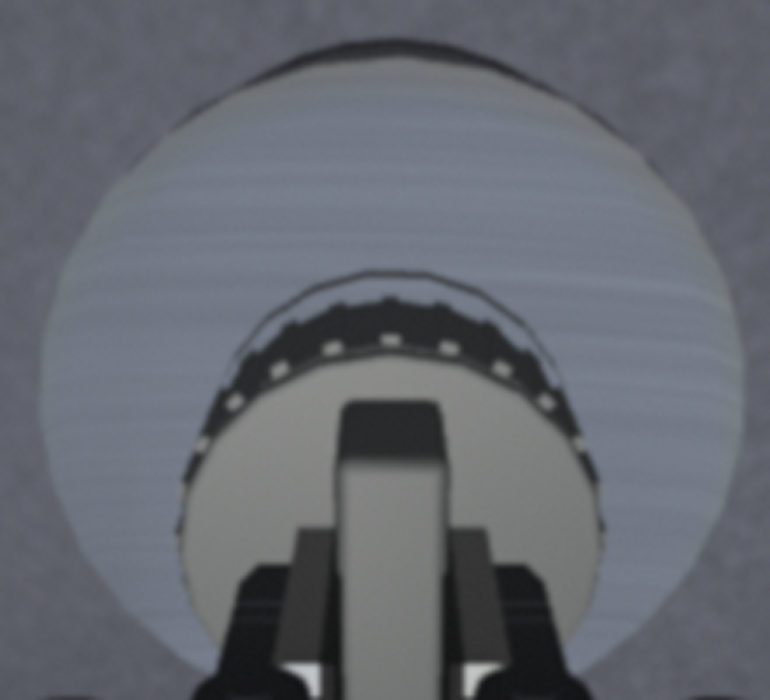

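```bash
python3 -m creep '{"jaw":[0,0,0,0,0],"offset":[[0,0,0.15],[0.2,0,0.15],[0.3,0,0.15],[0.3,0,0.15],[0.3,0,0.15]],"twist":[0,0,0,5,-5]}'
python3 -c "
from h import *
st()"
python3 -m creep '{"jaw":[0,0,0,0,0],"offset":[[0,0.15,0],[0,-0.15,0],[0,0,0.15],[0,0,-0.15],[0,0,0]],"twist":[5,5,5,5,5]}'
python3 -c "
from h import *
st()"
```

```text
time_s: 8.7
position: [0.4722, 0.229, 0.3378]
eef_rot: [[0.002, -0.612, 0.791], [0.001, 0.791, 0.612], [-1.0, -0.0, 0.003]]
ft_force: [-0.0, -1.6, 12.7]
gripper_width: 0.144
8.7 [0.4722 0.229  0.3378] yaw 127.7 x [ 0.002  0.001 -1.   ] f [-0.  -1.6 12.7] m [-0.36 -0.2   0.02] w 0.144 j7 1.02
time_s: 9.12
position: [0.4722, 0.2288, 0.3377]
eef_rot: [[0.002, -0.548, 0.836], [0.001, 0.836, 0.548], [-1.0, 0.0, 0.002]]
ft_force: [-7.0, -4.0, 22.4]
gripper_width: 0.15
9.12 [0.4722 0.2288 0.3377] yaw 123.2 x [ 0.002  0.001 -1.   ] f [-7.  -4.  22.4] m [-1.04  1.37  0.04] w 0.15 j7 0.96
```

```bash
python3 -m creep '{"jaw":[0,0,0,0,0],"offset":[[-3,0,0],[-5.5,0,0],[-7,-2.5,-1],[-7,-6,-2.5],[-7,-9.5,-4]],"twist":[0,0,0,0,0]}'
python3 -m creep '{"jaw":[0,0,0,0,0],"offset":[[0,-3.5,-1.5],[0,-7,-3],[0,-10.5,-4.5],[0,-14,-6],[0,-17.5,-7.5]],"twist":[3,6,9,12,15]}'
python3 -c "
from h import *
to(.5736,-.2443,.36,106)"
```

```text
time_s: 9.53
position: [0.4909, 0.1266, 0.4069]
eef_rot: [[0.001, -0.55, 0.835], [0.001, 0.835, 0.55], [-1.0, 0.0, 0.002]]
ft_force: [0.6, -0.9, -0.6]
gripper_width: 0.151
time_s: 9.95
position: [0.5241, -0.0632, 0.4056]
eef_rot: [[-0.001, -0.31, 0.951], [0.0, 0.951, 0.31], [-1.0, 0.001, -0.001]]
ft_force: [1.0, 0.2, -1.0]
gripper_width: 0.148
9.95 [ 0.5241 -0.0632  0.4056] yaw 108.1 x [-0.001  0.    -1.   ] f [ 1.   0.2 -1. ] m [ 0.02 -0.08 -0.03] w 0.148 j7 1.35
tool cm [  4.55 -18.76  -0.9 ] twist 2.1
```

```bash
python3 -m creep '{"jaw":[0,0,0,0,0],"offset":[[0.5,-4,-0.2],[1,-8,-0.4],[2,-12,-0.6],[4,-16,-0.8],[6,-18.5,-0.9]],"twist":[2,2,2,2,2]}'
python3 -m creep '{"jaw":[0,0,0,0,0],"offset":[[2,0,0],[4,0,0],[4,0,0],[4,0,0],[4,0,0]],"twist":[0,0,0,0,0]}'
python3 -c "
from h import *
to(.5736,-.2443,.2112,106)"
```

```text
time_s: 10.37
position: [0.5738, -0.2436, 0.345]
eef_rot: [[0.0, -0.276, 0.961], [-0.001, 0.961, 0.276], [-1.0, -0.001, -0.0]]
ft_force: [0.2, 0.4, -1.4]
gripper_width: 0.15
time_s: 10.78
position: [0.5738, -0.2389, 0.3071]
eef_rot: [[0.001, -0.28, 0.96], [0.001, 0.96, 0.28], [-1.0, 0.0, 0.001]]
ft_force: [0.4, 0.2, -0.3]
gripper_width: 0.146
10.78 [ 0.5738 -0.2389  0.3071] yaw 106.3 x [ 0.001  0.001 -1.   ] f [ 0.4  0.2 -0.3] m [ 0.02  0.   -0.01] w 0.146 j7 1.53
tool cm [ 9.59 -0.52 -0.18] twist 0.3
```

```bash
python3 -m creep '{"jaw":[0,0,0,0,0],"offset":[[3,-0.4,-0.2],[6,-0.4,-0.2],[8,-0.4,-0.2],[9,-0.4,-0.2],[9.4,-0.4,-0.2]],"twist":[0,0,0,0,0]}'
python3 -m creep '{"jaw":[0,0,0],"offset":[[0,0,0],[0.1,0,0],[0.1,0,0]],"twist":[0,0,0]}'
python3 -c "
from h import *
to(.5736,-.2443,.2112,106)"
```

```text
time_s: 11.2
position: [0.5726, -0.2436, 0.2121]
eef_rot: [[-0.0, -0.28, 0.96], [0.0, 0.96, 0.28], [-1.0, 0.0, -0.0]]
ft_force: [0.1, 0.2, -0.3]
gripper_width: 0.147
time_s: 11.45
position: [0.5732, -0.2437, 0.2129]
eef_rot: [[0.002, -0.279, 0.96], [-0.001, 0.96, 0.279], [-1.0, -0.001, 0.002]]
ft_force: [0.5, 0.4, -0.2]
gripper_width: 0.142
11.45 [ 0.5732 -0.2437  0.2129] yaw 106.2 x [ 0.002 -0.001 -1.   ] f [ 0.5  0.4 -0.2] m [-0.    0.    0.05] w 0.142 j7 1.45
tool cm [ 0.18 -0.07  0.03] twist 0.2
```

```bash
python3 -m creep '{"jaw":[0,0,0.5,0.5,0.5],"offset":[[0.2,0,0],[0.2,0,0],[0.2,0,0],[0.2,0,0],[0.2,0,0]],"twist":[0,0,0,0,0]}'
python3 -m creep '{"jaw":[0.5,0.5,0.5,0.5,0.5],"offset":[[-3,0,0],[-6,0,0],[-8,0.5,-3],[-8,1,-6],[-8,1.1,-9]],"twist":[0,0,0,-4,-4]}'
python3 -m creep '{"jaw":[0.5,0.5,0.5,0.5,0.5],"offset":[[0,0,0],[0,0,0],[0,0,0],[0,0,0],[0,0,0]],"twist":[0,0,0,0,0]}'
python3 -c "
from h import *
c=cam('wrist');save(c['img'],'w8')
to(.4837,-.2588,.2105,110);print(w2p(c,(.4837,-.2588,.054)))"
```

```text
time_s: 11.87
position: [0.5725, -0.2439, 0.2096]
eef_rot: [[0.0, -0.279, 0.96], [-0.0, 0.96, 0.279], [-1.0, -0.0, 0.0]]
ft_force: [-0.1, -0.6, -0.9]
gripper_width: 0.499
time_s: 12.28
position: [0.4825, -0.2574, 0.2907]
eef_rot: [[0.002, -0.351, 0.936], [-0.001, 0.936, 0.351], [-1.0, -0.001, 0.002]]
ft_force: [-0.0, -1.3, -0.7]
gripper_width: 0.501
time_s: 12.7
position: [0.4839, -0.2579, 0.2894]
eef_rot: [[0.001, -0.346, 0.938], [0.001, 0.938, 0.346], [-1.0, 0.0, 0.001]]
ft_force: [1.1, 0.3, -0.1]
gripper_width: 0.505
12.75 [ 0.4838 -0.2579  0.2893] yaw 110.3 x [ 0.001  0.001 -1.   ] f [-0.5 -1.   0.2] m [0.02 0.04 0.06] w 0.501 j7 1.59
tool cm [ 7.88 -0.08 -0.05] twist 0.3
[320.86519761 218.17127203]
```

View pics/w8.png

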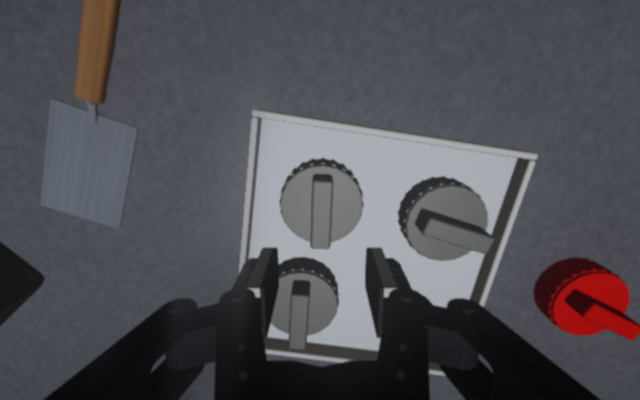

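```bash
python3 -m creep '{"jaw":[0.5,0.5,0.5,0.5,0.5],"offset":[[3,-0.1,-0.1],[6,-0.1,-0.2],[7.5,-0.1,-0.2],[7.8,-0.1,-0.2],[7.8,-0.1,-0.2]],"twist":[0,0,0,0,0]}'
python3 -m creep '{"jaw":[0,0,0,0,0],"offset":[[0,0,0],[0,0,0],[0,0,0],[0,0,0],[0,0,0]],"twist":[0,0,0,0,0]}'
python3 -c "
from h import *
st()"
```

```text
time_s: 13.17
position: [0.4818, -0.2596, 0.2106]
eef_rot: [[-0.001, -0.347, 0.938], [0.001, 0.938, 0.347], [-1.0, 0.002, -0.001]]
ft_force: [0.2, 0.8, 0.4]
gripper_width: 0.499
time_s: 13.58
position: [0.4821, -0.2599, 0.2128]
eef_rot: [[0.002, -0.346, 0.938], [-0.001, 0.938, 0.346], [-1.0, -0.002, 0.002]]
ft_force: [0.1, 1.7, 5.9]
gripper_width: 0.144
13.58 [ 0.4821 -0.2599  0.2128] yaw 110.2 x [ 0.002 -0.001 -1.   ] f [0.1 1.7 5.9] m [0.17 0.15 0.01] w 0.144 j7 1.49
```

```bash
python3 -m creep '{"jaw":[0,0,0,0,0],"offset":[[-3,0,0],[-6,0,0],[-9.5,1,0],[-13,3,1],[-15,6.5,2]],"twist":[0,0,0,0,0]}'
python3 -m creep '{"jaw":[0,0,0,0,0],"offset":[[-1,3.5,1.2],[-1.5,7,2.4],[-1.5,10.5,3.6],[-1.5,14,4.8],[-1.5,17.5,6]],"twist":[-2,-4,-6,-8,-10]}'
python3 -c "
from h import *
to(.4707,.2266,.37,125.7)"
```

```text
time_s: 14.0
position: [0.4786, -0.194, 0.3646]
eef_rot: [[0.004, -0.34, 0.94], [-0.002, 0.94, 0.34], [-1.0, -0.003, 0.003]]
ft_force: [1.6, 0.7, -0.3]
gripper_width: 0.149
time_s: 14.42
position: [0.473, -0.0057, 0.377]
eef_rot: [[0.001, -0.504, 0.864], [-0.001, 0.864, 0.504], [-1.0, -0.001, 0.0]]
ft_force: [-0.7, 0.7, -1.6]
gripper_width: 0.147
14.42 [ 0.473  -0.0057  0.377 ] yaw 120.3 x [ 0.001 -0.001 -1.   ] f [-0.7  0.7 -1.6] m [ 0.06 -0.02 -0.02] w 0.147 j7 1.38
tool cm [ 0.68 20.17 11.51] twist -5.4
```

```bash
python3 -m creep '{"jaw":[0,0,0,0,0],"offset":[[0,3.5,2],[0,7,4],[0,10.5,6],[0,14,8],[0,17.5,10]],"twist":[-1,-2,-3,-4,-5]}'
python3 -m creep '{"jaw":[0,0,0,0,0],"offset":[[0,1.5,1],[0,1.5,1],[0,1.5,1],[0,1.5,1],[0,1.5,1]],"twist":[0,0,0,0,0]}'
python3 -c "
from h import *
c=cam('wrist');c=cam('wrist');save(c['img'],'w9',(210,80,430,280),3.5)
to(.4707,.2266,.343,125.7)"
```

```text
time_s: 14.83
position: [0.4714, 0.1961, 0.3769]
eef_rot: [[0.001, -0.577, 0.817], [-0.0, 0.817, 0.577], [-1.0, -0.001, 0.001]]
ft_force: [0.2, -1.0, -0.9]
gripper_width: 0.148
time_s: 15.25
position: [0.4718, 0.2108, 0.3762]
eef_rot: [[-0.0, -0.575, 0.818], [-0.001, 0.818, 0.575], [-1.0, -0.001, -0.001]]
ft_force: [-0.1, -0.2, -0.4]
gripper_width: 0.148
15.35 [0.4719 0.2109 0.3763] yaw 125.1 x [-0.    -0.001 -1.   ] f [ 0.3 -0.1 -0.7] m [-0.    0.03 -0.04] w 0.144 j7 1.07
tool cm [3.33 1.36 0.81] twist -0.6
```

View pics/w9.png

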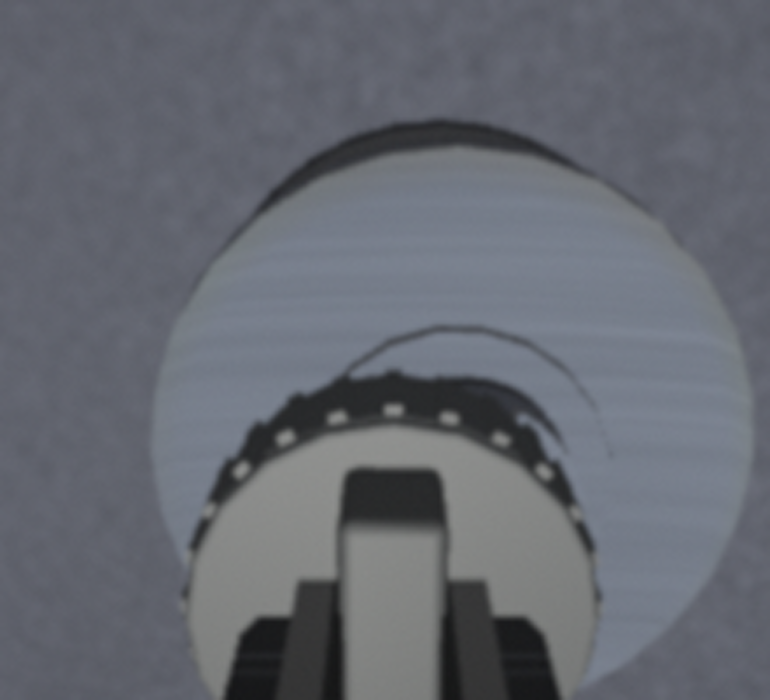

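```bash
python3 -m creep '{"jaw":[0,0,0,0,0],"offset":[[0,1.2,0.7],[1,1.3,0.8],[2,1.3,0.8],[2.5,1.3,0.8],[2.5,1.3,0.8]],"twist":[-0.5,-0.5,-0.5,-0.5,-0.5]}'
python3 -m creep '{"jaw":[0,0,0,0],"offset":[[0,0,0],[0.2,0,0],[0.4,0,0],[0.7,0,0]],"twist":[0,0,0,0]}'
python3 -c "
from h import *
to(.4707,.2266,.343,125.7)"
```

```text
time_s: 15.77
position: [0.4705, 0.2263, 0.3494]
eef_rot: [[-0.003, -0.583, 0.812], [-0.002, 0.812, 0.583], [-1.0, -0.0, -0.003]]
ft_force: [-0.1, -0.2, -1.1]
gripper_width: 0.147
time_s: 16.1
position: [0.4706, 0.2276, 0.3445]
eef_rot: [[0.001, -0.584, 0.812], [0.0, 0.812, 0.584], [-1.0, -0.0, 0.001]]
ft_force: [-1.0, 0.3, -0.9]
gripper_width: 0.145
16.1 [0.4706 0.2276 0.3445] yaw 125.7 x [ 0.001  0.    -1.   ] f [-1.   0.3 -0.9] m [-0.01  0.03 -0.02] w 0.145 j7 1.01
tool cm [ 0.15 -0.09 -0.05] twist 0.0
```

```bash
python3 -m creep '{"jaw":[0,0,0,0],"offset":[[0.2,-0.07,0],[0.4,-0.07,0],[0.5,-0.07,0],[0.5,-0.07,0]],"twist":[0,0,0,0]}'
python3 -c "
from h import *
st()"
```

```text
time_s: 16.43
position: [0.4709, 0.227, 0.3391]
eef_rot: [[-0.0, -0.584, 0.812], [-0.0, 0.812, 0.584], [-1.0, 0.0, -0.0]]
ft_force: [-0.5, -0.5, -0.8]
gripper_width: 0.145
16.43 [0.4709 0.227  0.3391] yaw 125.7 x [-0. -0. -1.] f [-0.5 -0.5 -0.8] m [ 0.02 -0.02 -0.02] w 0.145 j7 1.01
```

No contact yet at rim height, so I'll continue.

```bash
python3 -m creep '{"jaw":[0,0,0,0],"offset":[[0.2,0,0],[0.4,0,0],[0.5,0,0],[0.5,0,0]],"twist":[0,0,0,0]}'
python3 -m creep '{"jaw":[0,0,0,0],"offset":[[0.2,0,0],[0.4,0,0],[0.5,0,0],[0.5,0,0]],"twist":[0,0,0,0]}'
python3 -c "
from h import *
st()"
```

```text
time_s: 16.77
position: [0.4709, 0.2269, 0.3341]
eef_rot: [[-0.0, -0.584, 0.812], [-0.0, 0.812, 0.584], [-1.0, 0.0, -0.0]]
ft_force: [0.3, -0.2, -1.2]
gripper_width: 0.146
time_s: 17.1
position: [0.4709, 0.2271, 0.3295]
eef_rot: [[0.0, -0.584, 0.812], [0.0, 0.812, 0.584], [-1.0, -0.0, 0.0]]
ft_force: [-0.6, -1.3, 2.7]
gripper_width: 0.15
17.1 [0.4709 0.2271 0.3295] yaw 125.7 x [ 0.  0. -1.] f [-0.6 -1.3  2.7] m [-0.17  0.11  0.03] w 0.15 j7 0.99
```

```bash
python3 -m creep '{"jaw":[0,0,0,0,0],"offset":[[0.05,0,0],[0.1,0,0],[0.13,0,0],[0.17,0,0],[0.2,0,0]],"twist":[4,8,12,16,20]}'
python3 -c "
from h import *
st()"
python3 -m creep '{"jaw":[0,0,0],"offset":[[0.05,0,0],[0.1,0,0],[0.1,0,0]],"twist":[4,8,8]}'
python3 -c "
from h import *
st()"
```

```text
time_s: 17.52
position: [0.4713, 0.2273, 0.3282]
eef_rot: [[0.002, -0.268, 0.964], [0.001, 0.964, 0.268], [-1.0, 0.0, 0.002]]
ft_force: [0.7, -0.9, 6.5]
gripper_width: 0.146
17.52 [0.4713 0.2273 0.3282] yaw 105.5 x [ 0.002  0.001 -1.   ] f [ 0.7 -0.9  6.5] m [-0.16  0.11  0.11] w 0.146 j7 0.7
time_s: 17.77
position: [0.4712, 0.2276, 0.3274]
eef_rot: [[0.002, -0.13, 0.992], [0.001, 0.992, 0.13], [-1.0, 0.001, 0.002]]
ft_force: [-1.0, 1.7, 6.3]
gripper_width: 0.147
17.77 [0.4712 0.2276 0.3274] yaw 97.5 x [ 0.002  0.001 -1.   ] f [-1.   1.7  6.3] m [ 0.07  0.04 -0.12] w 0.147 j7 0.59
```

It has sunk 2 mm in 28° with no torque, so it is taking the thread. I'll keep turning.

```bash
python3 -m creep '{"jaw":[0,0,0,0,0],"offset":[[0.04,0,0],[0.08,0,0],[0.12,0,0],[0.16,0,0],[0.2,0,0]],"twist":[6,12,18,24,28]}'
python3 -c "
from h import *
st()"
python3 -m creep '{"jaw":[0,0,0,0,0],"offset":[[0.04,0,0],[0.08,0,0],[0.12,0,0],[0.16,0,0],[0.16,0,0]],"twist":[5,10,15,20,24]}'
python3 -c "
from h import *
st()"
```

```text
time_s: 18.18
position: [0.4711, 0.2275, 0.3251]
eef_rot: [[0.002, 0.352, 0.936], [0.001, 0.936, -0.352], [-1.0, 0.002, 0.001]]
ft_force: [1.0, 0.1, 4.3]
gripper_width: 0.142
18.18 [0.4711 0.2275 0.3251] yaw 69.4 x [ 0.002  0.001 -1.   ] f [1.  0.1 4.3] m [ 0.09 -0.06  0.13] w 0.142 j7 0.19
time_s: 18.6
position: [0.4712, 0.2277, 0.3238]
eef_rot: [[0.002, 0.701, 0.713], [0.001, 0.713, -0.701], [-1.0, 0.003, 0.001]]
ft_force: [-0.5, -0.2, 6.1]
gripper_width: 0.143
18.6 [0.4712 0.2277 0.3238] yaw 45.5 x [ 0.002  0.001 -1.   ] f [-0.5 -0.2  6.1] m [0.01 0.01 0.1 ] w 0.143 j7 -0.15
```

```bash
python3 -m creep '{"jaw":[0,0,0,0,0],"offset":[[0.03,0,0],[0.05,0,0],[0.05,0,0],[0.05,0,0],[0.05,0,0]],"twist":[2,4,6,8,8]}'
python3 -c "
from h import *
st()"
```

```text
time_s: 19.02
position: [0.4706, 0.2275, 0.3237]
eef_rot: [[0.002, 0.791, 0.612], [-0.0, 0.612, -0.791], [-1.0, 0.001, 0.002]]
ft_force: [-3.0, -3.4, 15.0]
gripper_width: 0.145
19.02 [0.4706 0.2275 0.3237] yaw 37.7 x [ 0.002 -0.    -1.   ] f [-3.  -3.4 15. ] m [-0.71  0.77  0.75] w 0.145 j7 -0.27
```

```bash
python3 -m creep '{"jaw":[0,0,0,0,0],"offset":[[0,0,0],[0,0,0],[0,0,0],[0,0,0],[0,0,0]],"twist":[2,4,6,6,6]}'
python3 -c "
from h import *
st();c=cam('wrist');save(c['img'],'w10',(210,80,430,280),3.5)"
```

```text
time_s: 19.43
position: [0.4706, 0.2278, 0.3238]
eef_rot: [[0.003, 0.849, 0.529], [-0.0, 0.529, -0.849], [-1.0, 0.002, 0.001]]
ft_force: [-3.0, -2.1, 14.4]
gripper_width: 0.144
19.43 [0.4706 0.2278 0.3238] yaw 31.9 x [ 0.003 -0.    -1.   ] f [-3.  -2.1 14.4] m [-0.58  0.6   1.24] w 0.144 j7 -0.35
```

View pics/w10.png

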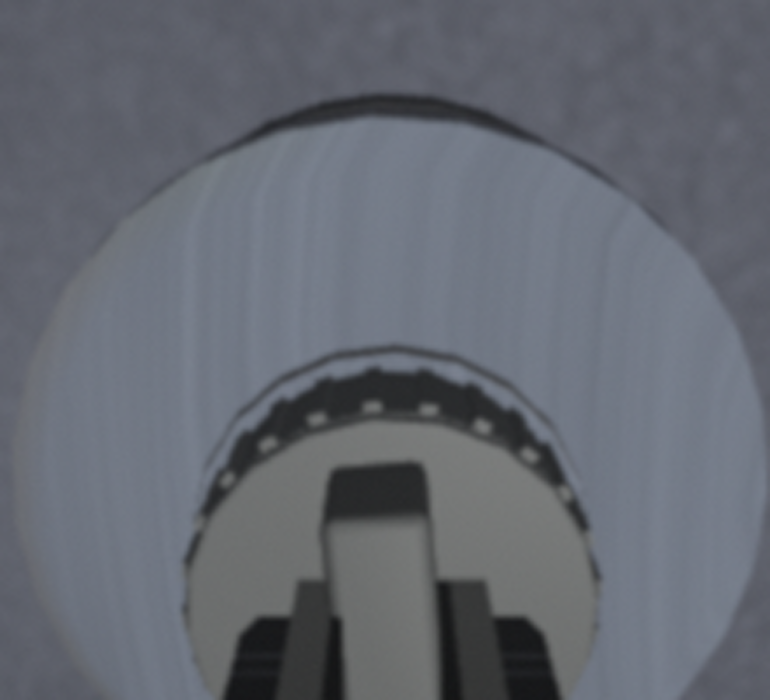

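The bar is now turning inside the jaws while the cap stays put, and the torque is rising, so it is at the stop. I'll release and look.

```bash
python3 -m creep '{"jaw":[0.2,0.4,0.5,0.5,0.5],"offset":[[-0.1,0,0],[-0.1,0,0],[-0.1,0,0],[-0.1,0,0],[-3,0,0]],"twist":[0,0,0,0,0]}'
python3 -m creep '{"jaw":[0.5,0.5,0.5,0.5,0.5],"offset":[[-4,0,0],[-6,0,3],[-7,0,6],[-7,0,7],[-7,0,7]],"twist":[0,0,0,0,0]}'
python3 - <<'E'
from h import *
c=cam('wrist');s=st();c=cam('wrist');save(c['img'],'w11');st()
for n in("top","scene"):
    d=cam(n);save(d["img"],n+"5",(230,180,320,270) if n=="top" else (260,110,380,220),6)
import pickle;pickle.dump(c,open("w11.pkl","wb"))
E
```

```text
time_s: 19.9
position: [0.4702, 0.2255, 0.3483]
eef_rot: [[-0.008, 0.851, 0.525], [-0.004, 0.525, -0.851], [-1.0, -0.008, -0.001]]
ft_force: [0.5, 0.7, -0.4]
gripper_width: 0.497
time_s: 20.32
position: [0.5095, 0.1642, 0.4221]
eef_rot: [[0.001, 0.854, 0.521], [-0.001, 0.521, -0.854], [-1.0, -0.0, 0.001]]
ft_force: [0.3, 0.1, -0.5]
gripper_width: 0.503
20.37 [0.5082 0.1661 0.4217] yaw 31.5 x [-0.001 -0.    -1.   ] f [-0.5 -0.5 -0.3] m [ 0.07  0.03 -0.03] w 0.5 j7 -0.12
20.42 [0.5074 0.1674 0.4216] yaw 31.7 x [-0.002  0.    -1.   ] f [ 0.5  0.6 -0. ] m [-0.02 -0.03 -0.04] w 0.501 j7 -0.12
```

View pics/w11.png

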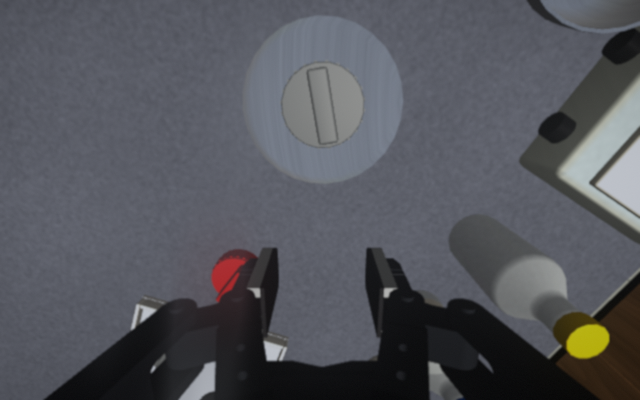

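View pics/scene5.png

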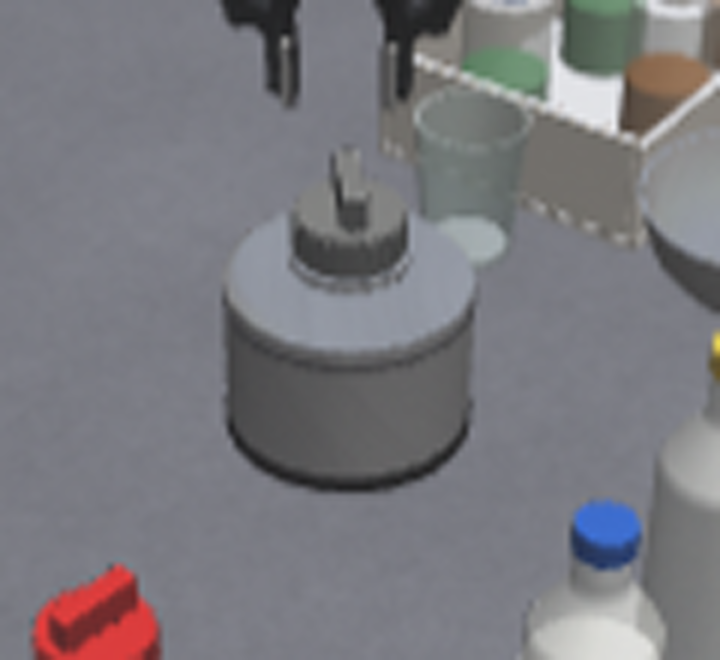

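Run:
```python
from h import *
import pickle
c=pickle.load(open("w11.pkl","rb"))
for z in (.165,):
    a,b=pix2z(c,317.5,68,z),pix2z(c,328.5,143,z);d=b-a;print((a+b)/2,np.linalg.norm(d),np.degrees(np.arctan2(d[1],d[0])))
    a,b=pix2z(c,328,68,z),pix2z(c,338,140,z);d=b-a;print(np.degrees(np.arctan2(d[1],d[0])))
save(c["img"],"w12",(270,50,380,160),6)
```

```text
[0.47098187 0.22756123 0.165     ] 0.0487495582133003 -49.73526311257917
-49.6417083101656
```

View pics/w12.png

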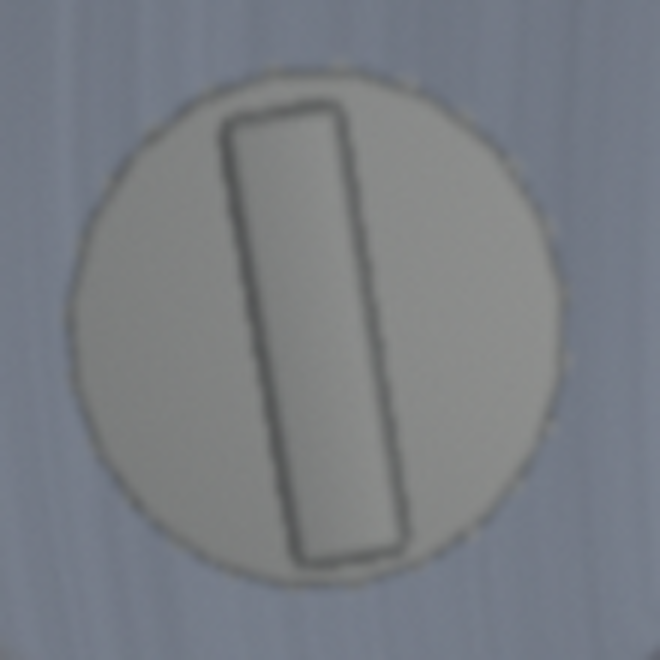

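The bar turned 85.3° and the cap is seated on the flange, so it's home. Final check on the tray and bystanders.

Run:
```python
from h import *
d=cam("scene");save(d["img"],"s9");save(d["img"],"s9c",(170,200,310,310),5)
t=cam("top");save(t["img"],"t9")
for p in[(.572,-.2445,.054),(.465,-.166,.054)]:print((w2p(d,p)-[170,200])*5)
```

```text
[356.69757835 348.67736637]
[317.7751962  168.12814762]
```

View pics/s9c.png

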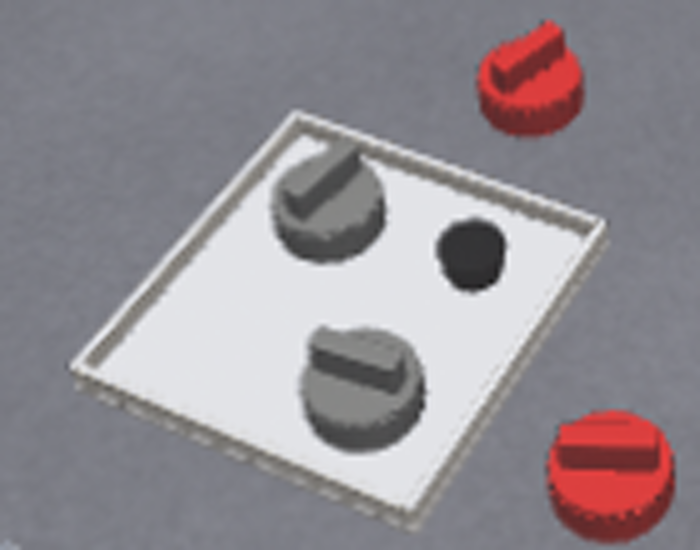

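View pics/t9.png

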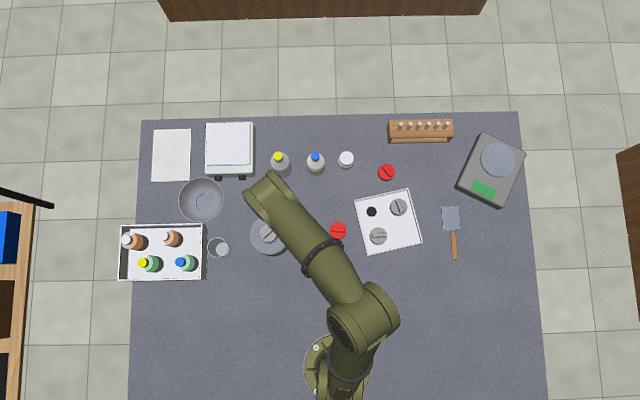

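View pics/s9.png

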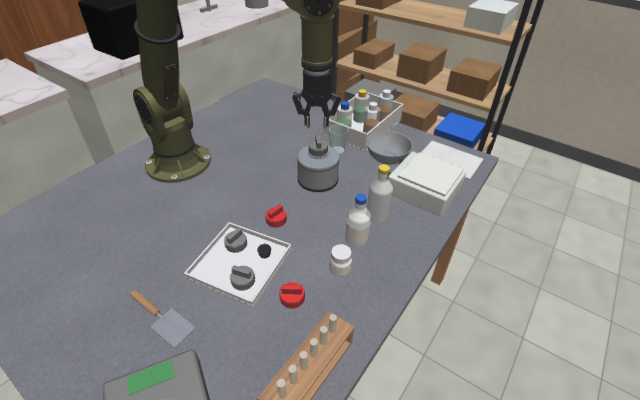

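The returned cap stands upright and flat in the tray at crop (362,390), and the untouched one is at (328,205). The bung, red caps and bench items are all where they were, so I'm handing in.

```bash
python3 -c "
from h import *
st();print(manip.finish_job())"
```

```text
20.62 [0.507  0.1686 0.4218] yaw 31.8 x [-0.001  0.    -1.   ] f [-1.   0.5 -0.2] m [-0.02  0.05  0.04] w 0.498 j7 -0.12
the job is handed in; nothing more can be done
None
```

The canister is closed: the second cap I tried took the thread, and I screwed it down to its stop. The job was handed in at 20.6 s, and no verdict was reported.

- **First cap** (far right of the tray): it stayed on the neck's rim and would not enter, even with a small wiggle. I put it back in its place in the tray, flat and upright.
- **Second cap** (near right): it entered at once, turned clockwise and sank about 6 mm. At the stop the bar began turning inside the jaws and the torque rose.
- **Third cap** (near left): I never tried or touched it, because the fitting cap had already been found.

**Final checks:** the wrist picture puts the cap's bar 85.3° from its entry angle. The scene picture shows its skirt down on the flange. Both remaining caps stand upright on the tray floor, and the bystanders look unmoved.

**What went wrong:** while pressing the first cap, my step was too deep and the wrist force read 104 N. That is under the 120 N limit, and I backed off at once. The top and wrist cameras disagreed by about 2.5 mm on where the neck is. I set the cap down between the two estimates, and it entered without trouble.

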